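# Free the battery pack from its charger

## Robot

A 6-joint arm with a two-finger parallel gripper is mounted at the origin on a cart in front of the work surface, level with it; the furniture and walls round the work are solid. World frame = base frame: x ahead of the robot, y to its left, z up, the work surface at z = 0. Lengths are in m, angles in rad, forces in N, time in s.
With the tool pointing down it reaches from about 0.375 to 0.9 m from the base axis. Payload 3.1 kg.
Tool frame: the origin (TCP) lies between the finger pads; the fingertips stand 17 mm ahead of it and the grasp point (between the pads) lies 2 mm behind it; z points along the fingers, y is the line along which they close (so a half turn about z gives the same grasp; the last joint's range is limited). The gripper opens to 85 mm and grips with 20 to 120 N. Pads are 22 mm wide; open, the fingers measure 114 mm over their backs; the gripper's body (76 mm by 85 mm) begins 54 mm behind the grasp point. The pads swing forward as they close: fully open they stand 13 mm farther back than shut.
Start: joints at [1.115, 0.527, 1.433, -0, 1.181, -0.178], TCP at [0.171, 0.601, 0.248] pointing down, gripper open.
Joint ranges: [-3.08, 3.08], [-0.75, 2.2], [0.22, 2.44], [-1.43, 4.57], [0, 2.65], [-2.85, 2.85]. Speed limits (rad/s): [2.79, 2.79, 3.14, 3.14, 3.14, 3.14].

## Interface

Orientations are given as a unit quaternion [x, y, z, w].
In Python, from station import sense, vision, order gives the robot as it stands.
- The arm moves only by the shell command python3 -m crank 'ROWS' [OPENING] [FORCE]. ROWS is JSON, a list of rows, each an object with "dp": the shift along the world's x, y, z in units of 30 mm (1.0 is 30 mm), a list of three; "angular": the turn, a rotation vector about the world's x, y, z in degrees, a list of three. In form: [{"dp": [dx, dy, dz], "angular": [ax, ay, az]}, ...]. A call has 1 to 20 rows; each row shifts and turns the commanded pose from where the row before left it; what a row does not reach is not made up. A row lasts 1/10 s, in which the tool goes at most 50 mm and 8.59 degrees, less where a joint would pass 70% of its speed; a pose out of reach is approached as far as the arm can. A call is refused whole if a number of a shift passes 1 or a number of a turn 8.59, either way. A call with a gripper value outside its range is refused whole. OPENING is the closure, from 0 (fully open) to 1 (shut), set as the call begins (- or left out, the last holds). The fingers move at their own pace and stop on an object; FORCE is the grip in N (left out, the last holds). Time passes only in rows, so rows that do not move let the fingers close. It gives the time, the measured TCP pose, the force, the opening and the grip force at its end, in the units of the state.
- sense(): the state, without advancing time (a new reading comes with each control period).
- vision.snapshot(name): name is "side" or "top" or "wrist"; returns a dict with "image" (400x640x3 uint8, blue, green, red), "range_z" (400x640 float32, m along the optical axis (not along the pixel's ray), 0 where there is no reading), "mtx" (3x3 intrinsics, pixels), "dist" ([k1, k2, p1, p2, k3] as OpenCV has them; the pictures are not rectified), "pose" (4x4, takes a point from camera to world coordinates); the wrist camera has in their place "mount" (4x4, takes a point from camera to tool coordinates, whose origin is the TCP and whose axes are the flange's). Camera axes: x right, y down, z forward; pixel columns grow to the right and rows downward; lengths in m; the calibration is good to about 2 mm. A picture is of the moment at which its call begins: read the wrist's pose just before it.
- order.sign_off(): hands the job in; it is judged then, once.
The state is a dict: "t": time; "q": joint angles; "qd": joint speeds; "tau": joint torques, N m; "tcp_pos": TCP position; "tool_rot": TCP orientation; "force": force on the tool from outside, world axes, zero at the start; "ft_torque": the same for the moment, N m; "finger_gap": opening from 0.0 (shut) to 1.0 (fully open); "gripper_force": force on a finger pad.
Only numpy, scipy, OpenCV 4.12 (cv2) and the standard library are available. Lean on these libraries where they do the work, as an engineer would, in place of code of your own. Each camera call takes 0.05 s, during which the arm holds its last target. There are 200 camera calls.

## Task

Take the battery pack out of the charger: pinch its two side buttons together so that the catches let go, lift it straight up out of the bay, and stand it upright in the empty aluminium tray. Set it down on the tray's floor before you let go of the buttons, do not drop it in.

Things in the scene. Friction and masses are not known exactly. Their poses are not given: they have to be found in the camera images.
- pack_grip (a point): Grey upright battery pack, 62 x 36 mm, 100 mm tall, 0.2 to 0.36 kg, held in the bay of a fixed low black charger (116 x 104 x 48 mm high), its underside 10 mm above the bench. This point: on its centre line midway between the two buttons, 78 mm above its underside, 22 mm below its top. z up; y is the pinch line, from right button to left; x along the 62 mm side. Clear of the bay once lifted 38 mm.
- button_left (a joint): Travel in m of the black button on the pack's +y face: 0 out, 0.007 fully in. A spring pushes out with 3 N (out) to 8 N (fully in). The cap is 34 mm wide, 28 mm high, centred at the grip point's height, 9 mm proud of the 36 mm wide pack, 54 mm over both caps, 40 mm with both in. A steel catch near the foot, 6.5 mm proud, moves with it and is free of the bay beyond 0.005.
- button_right (a joint): The same for the button on the pack's -y face. Each springs back out when let go. Both must be in together for the pack to lift; the bay leaves about 2 mm of play on each side.
- tray_in (a point): Centre of the inner floor of an empty square open aluminium tray, 130 x 130 mm outside, 22 mm high, walls 4 mm thick, fixed to the bench. Axes: x and y along its sides, z up.
Things that resemble listed ones, but are neither listed nor needed, are in the scene too. What is shaped like the part that bears pack_grip but red or turquoise is not meant.

How it is judged:
By the outcome, as a careful person would: the job done as asked, in the order asked, and still so for the second after the job is handed in, with the robot touching nothing.
It also fails if it takes over 37 s, if anything falls off the work surface, if the arm or the gripper's body presses on something with over 40 N, if the wrist force passes 120 N, or if a joint passes its speed limit or range.

## Working session

There is one attempt and no reset: what is moved stays moved. The work goes in short steps, Python scripts to look and compute and a shell command to move; the robot and the scene stay as the last step left them, time stands still between calls to the robot, and variables do not carry over. Pictures are saved under pics/ and viewed, at most 10 in all, crops included, and the job is handed in when it is done.

```bash
ls; mkdir -p pics
python3 - <<'E'
from station import sense, vision
import cv2, numpy as np, pickle
s=sense();print(s)
d={n:vision.snapshot(n) for n in("top","side")}
pickle.dump(d,open("d.pkl","wb"))
for n in d:
  cv2.imwrite(f"pics/{n}0.png",d[n]["image"]);print(n,d[n]["pose"].round(3).tolist(),d[n]["mtx"].tolist(),d[n]["dist"])
E
```

```text
pics
{'t': 0.0, 'q': array([ 1.11454359e+00,  5.28453279e-01,  1.43389258e+00,  1.87120656e-05,
        1.18138153e+00, -1.78521933e-01]), 'qd': array([-0.00022777, -0.00016288, -0.00055045,  0.0002884 , -0.00106203,
        0.0018652 ]), 'tau': array([ 2.09950454e-04, -4.42362499e+01, -1.78026617e+01, -8.72011788e-05,
        8.41752189e-03,  2.72666306e-06]), 'tcp_pos': array([0.1710397 , 0.60044601, 0.24734458]), 'tool_rot': array([ 1.38422974e-01,  9.90372627e-01, -1.01135888e-03, -3.41330225e-04]), 'force': array([-0.67576754,  0.44084867,  0.37325946]), 'ft_torque': array([ 0.03387873, -0.01841088, -0.02194225]), 'gripper_force': 0.0, 'finger_gap': 0.9975528069956499}
top [[-0.022, -0.986, 0.168, 0.403], [-0.999, 0.026, 0.024, -0.109], [-0.028, -0.167, -0.986, 0.929], [0.0, 0.0, 0.0, 1.0]] [[428.52506633039667, 0.0, 316.25632155028467], [0.0, 428.52506633039667, 202.59064700322085], [0.0, 0.0, 1.0]] [-0.09367758  0.          0.          0.          0.        ]
side [[-0.994, 0.074, -0.084, 0.61], [0.112, 0.594, -0.797, 0.566], [-0.01, -0.801, -0.599, 0.582], [0.0, 0.0, 0.0, 1.0]] [[373.72867281016113, 0.0, 319.04981115287313], [0.0, 373.72867281016113, 198.1995386196805], [0.0, 0.0, 1.0]] [-0.06263899  0.          0.          0.          0.        ]
```

View pics/top0.png

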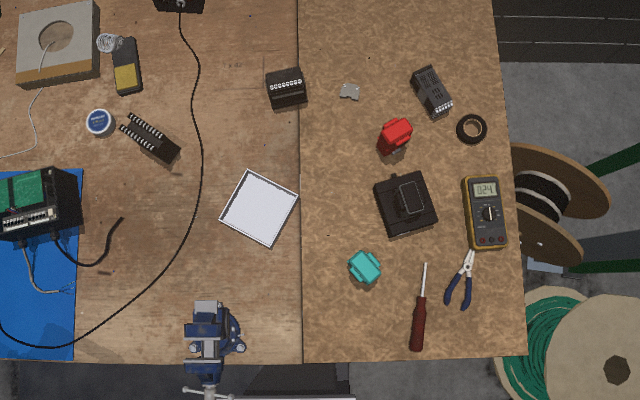

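View pics/side0.png

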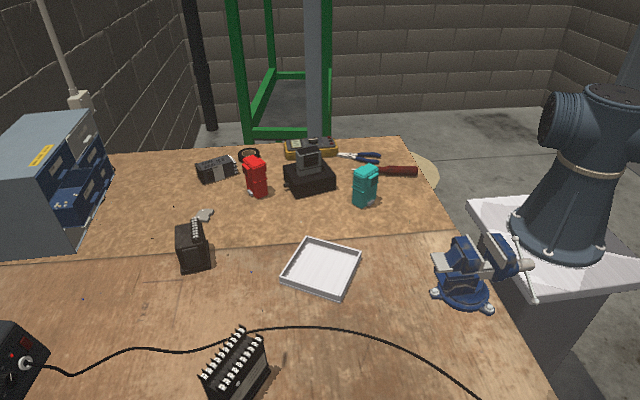

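The top view shows the tray at about (259,208), the charger at (405,203) with the grey pack in it at about (410,198), the red decoy at (395,135) and the turquoise one at (364,267). The side view shows the same layout, with the pack's button facing that camera at (308,160). Next I measure these with depth.

```bash
cat > h.py <<'E'
import numpy as np, cv2
def cloud(d, T=None):
    h,w=d["range_z"].shape
    u,v=np.meshgrid(np.arange(w),np.arange(h))
    n=cv2.undistortPoints(np.stack([u,v],-1).reshape(-1,1,2).astype(float),d["mtx"],d["dist"]).reshape(h,w,2)
    z=d["range_z"]; P=np.dstack([n[...,0]*z,n[...,1]*z,z])
    T=d["pose"] if T is None else T
    W=P@T[:3,:3].T+T[:3,3]; W[z==0]=np.nan
    return W
def rect(xy):
    c,s,a=cv2.minAreaRect((xy*1000).astype(np.float32)); return np.round(c,1),np.round(s,1),round(a,1)
E
python3 - <<'E'
from h import *; import pickle
d=pickle.load(open("d.pkl","rb"))
W=cloud(d["top"]); S=cloud(d["side"])
for nm,C in (("top",W),("side",S)):
  print(nm)
  def sel(c,r,lo,hi):
    m=(np.linalg.norm(C[...,:2]-c,axis=-1)<r)&(C[...,2]>lo)&(C[...,2]<hi); return C[m]
  c=W[198,410,:2]; print(W[198,410],W[208,259],W[135,395],W[267,364])
  for lo,hi in((.104,.12),(.095,.12),(.07,.1),(.04,.055)):
    p=sel(c,.085,lo,hi)
    if len(p)>5: print(lo,len(p),p[:,2].mean().round(4),rect(p[:,:2]))
  t=W[208,259,:2]
  p=sel(t,.1,.012,.035); print("tray",len(p),p[:,2].mean(),rect(p[:,:2])); p=sel(t,.04,-.02,.02);print("floor",p[:,2].mean())
  for u,v in((395,135),(364,267)):
    p=sel(W[v,u,:2],.05,.05,.2); print("decoy",p[:,2].max(),rect(p[:,:2]))
im=d["top"]["image"][160:250,360:450]; a=cv2.resize(im,None,fx=6,fy=6,interpolation=cv2.INTER_CUBIC)
cv2.imwrite("pics/c1.png",a)
E
```

```text
top
[ 0.54624765 -0.27054814  0.11198315] [0.55215048 0.03994182 0.0019866 ] [ 0.67842557 -0.25077907  0.09902399] [ 0.41674303 -0.17743376  0.09927523]
0.104 537 0.1084 (array([ 550.2, -276.4]), array([60.5, 43.8]), 14.5)
0.095 752 0.1063 (array([ 549.3, -274.2]), array([63.4, 55.8]), 15.8)
0.07 137 0.0916 (array([ 544.2, -274.1]), array([56.9, 56.5]), 88.7)
0.04 1826 0.0471 (array([ 549.7, -274.6]), array([116.9, 103.4]), 15.9)
tray 545 0.020288833734335293 (array([551.5,  39.5]), array([131.6, 130.4]), 60.9)
floor 0.003712211673659513
decoy 0.10330724761069587 (array([ 689.7, -255.4]), array([54.2, 64. ]), 28.4)
decoy 0.10304744081678341 (array([ 417.6, -179.9]), array([63. , 55.4]), 39.6)
side
[ 0.54624765 -0.27054814  0.11198315] [0.55215048 0.03994182 0.0019866 ] [ 0.67842557 -0.25077907  0.09902399] [ 0.41674303 -0.17743376  0.09927523]
0.104 178 0.1084 (array([ 548.1, -270. ]), array([60.5, 36.7]), 8.2)
0.095 285 0.1052 (array([ 546.9, -265.3]), array([62.6, 46.3]), 8.2)
0.07 243 0.0864 (array([ 549.9, -257.6]), array([31.4, 65.8]), 82.0)
0.04 729 0.0471 (array([ 547.6, -271.4]), array([115.6, 105.6]), 15.6)
tray 842 0.019049518637413537 (array([550.4,  40. ]), array([132.8, 129.4]), 60.1)
floor 0.003959278736721539
decoy 0.10171773058462996 (array([ 688.3, -251.7]), array([55.1, 62.4]), 33.8)
decoy 0.10185458963304428 (array([ 418.6, -175.5]), array([60.4, 54.1]), 44.7)
```

View pics/c1.png

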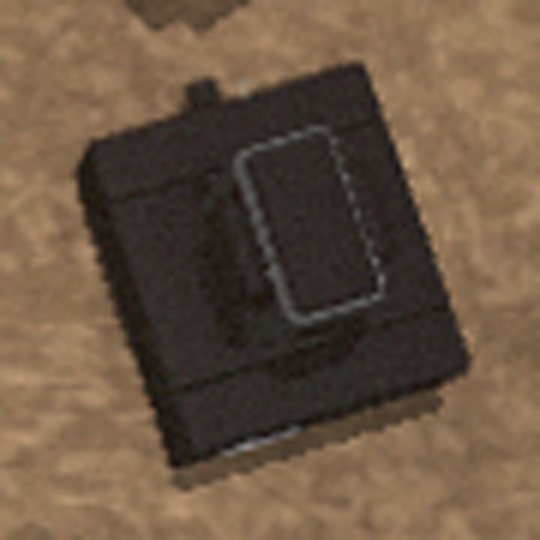

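Cross-checks agree: the charger is 116×104 mm with its top at 47 mm, the pack top is at about 108–110 mm, and the tray is 131×131 mm. The pack centre is at about (0.549,-0.273), with its x axis yawed about +15.7°, so the pinch line lies at 105.7°. The tool's y line is at 74.1°, so it needs a +31.6° turn. I move above the pack.

```bash
python3 -m crank '[{"dp":[0.7,-0.9,0],"angular":[0,0,1]},{"dp":[0.7,-0.9,0],"angular":[0,0,1]},{"dp":[0.7,-0.9,0],"angular":[0,0,1]},{"dp":[0.7,-0.9,0],"angular":[0,0,1]},{"dp":[0.7,-0.9,0],"angular":[0,0,1]},{"dp":[0.7,-0.9,0],"angular":[0,0,1]},{"dp":[0.7,-0.9,0],"angular":[0,0,1]},{"dp":[0.7,-0.9,0],"angular":[0,0,1]},{"dp":[0.7,-0.9,0],"angular":[0,0,1]},{"dp":[0.7,-0.9,0],"angular":[0,0,1]},{"dp":[0.7,-0.9,0],"angular":[0,0,1]},{"dp":[0.7,-0.9,0],"angular":[0,0,1]},{"dp":[0.7,-0.9,0],"angular":[0,0,1]},{"dp":[0.7,-0.9,0],"angular":[0,0,1]},{"dp":[0.7,-0.9,0],"angular":[0,0,1]},{"dp":[0.7,-0.9,0],"angular":[0,0,1]}]' 0 60
python3 -m crank '[{"dp":[0.1,-1,0],"angular":[0,0,1]},{"dp":[0.1,-1,0],"angular":[0,0,1]},{"dp":[0.1,-1,0],"angular":[0,0,1]},{"dp":[0.1,-1,0],"angular":[0,0,1]},{"dp":[0.1,-1,0],"angular":[0,0,1]},{"dp":[0.1,-1,0],"angular":[0,0,1]},{"dp":[0.1,-1,0],"angular":[0,0,1]},{"dp":[0.1,-1,0],"angular":[0,0,1]},{"dp":[0.1,-1,0],"angular":[0,0,1]},{"dp":[0.1,-1,0],"angular":[0,0,1]},{"dp":[0.1,-1,0],"angular":[0,0,1]},{"dp":[0.1,-1,0],"angular":[0,0,1]},{"dp":[0.1,-0.7,0],"angular":[0,0,2]},{"dp":[0.1,-0.5,0],"angular":[0,0,1.5]},{"dp":[0,-0.4,0],"angular":[0,0,0]},{"dp":[0,0,0],"angular":[0,0,0]},{"dp":[0,0,0],"angular":[0,0,0]}]'
python3 - <<'E'
from station import sense, vision
from h import *
import pickle
from scipy.spatial.transform import Rotation as R
s=sense(); d=vision.snapshot("wrist")
T=np.eye(4);T[:3,:3]=R.from_quat(s["tool_rot"]).as_matrix();T[:3,3]=s["tcp_pos"]
print(s["tcp_pos"],T[:3,1],d["mount"].round(3).tolist())
W=cloud(d,T@d["mount"]); cv2.imwrite("pics/w1.png",d["image"])
pickle.dump((W,s,d),open("w.pkl","wb"))
m0=np.linalg.norm(W[...,:2]-[.549,-.273],axis=-1)<.085
for lo,hi in((.104,.12),(.075,.1),(.04,.055)):
  p=W[m0&(W[...,2]>lo)&(W[...,2]<hi)]
  if len(p)>5: print(lo,len(p),p[:,2].mean().round(4),rect(p[:,:2]))
E
```

```text
t: 1.7
tcp_pos: [0.5078, 0.1677, 0.248]
tool_rot: [-0.001, 1.0, -0.0, -0.0]
force: [-0.5, 0.4, -0.2]
finger_gap: 1.001
gripper_force: 0.0
t: 3.4
tcp_pos: [0.5489, -0.2384, 0.248]
tool_rot: [-0.135, 0.991, 0.001, -0.0]
force: [0.4, 0.1, 0.2]
finger_gap: 0.998
gripper_force: 0.0
[ 0.54893982 -0.23840105  0.24799748] [-0.26806698  0.96339943  0.0012805 ] [[0.0, -0.952, -0.306, 0.078], [1.0, 0.0, -0.0, 0.0], [0.0, -0.306, 0.952, -0.125], [0.0, 0.0, 0.0, 1.0]]
0.104 2627 0.1089 (array([ 549.9, -275.3]), array([59. , 37.5]), 16.1)
0.075 331 0.0911 (array([ 546.8, -276.3]), array([56. , 55.5]), 15.0)
0.04 6580 0.0477 (array([ 549.6, -275.6]), array([114.6, 104.4]), 15.7)
```

View pics/w1.png

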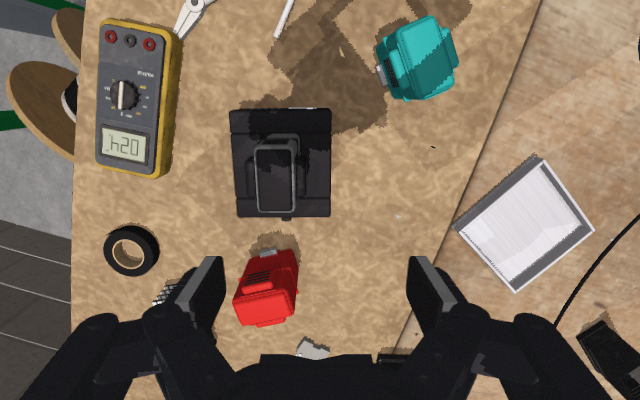

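The wrist view shows the pack top at about (275,175), between red at (265,285) and turquoise at (420,60). It puts the pack at (0.5497,-0.2752), yaw 15.8°, which agrees with the top view to 1 mm. The tool's y line is at 105.6°, so the turn is right. I descend to TCP z of about 0.085.

```bash
python3 -m crank '[{"dp":[0.02,-0.6,0],"angular":[0,0,0]},{"dp":[0,-0.62,0],"angular":[0,0,0]},{"dp":[0,0,-0.6],"angular":[0,0,0]},{"dp":[0,0,-0.8],"angular":[0,0,0]},{"dp":[0,0,-0.8],"angular":[0,0,0]},{"dp":[0,0,-0.8],"angular":[0,0,0]},{"dp":[0,0,-0.7],"angular":[0,0,0]},{"dp":[0,0,-0.6],"angular":[0,0,0]},{"dp":[0,0,-0.5],"angular":[0,0,0]},{"dp":[0,0,-0.4],"angular":[0,0,0]},{"dp":[0,0,-0.23],"angular":[0,0,0]},{"dp":[0,0,0],"angular":[0,0,0]},{"dp":[0,0,0],"angular":[0,0,0]}]'
python3 - <<'E'
from station import vision
import cv2,numpy as np
a=vision.snapshot("side")["image"][90:230,220:410]; b=vision.snapshot("wrist")["image"]
cv2.imwrite("pics/g1.png",np.hstack([cv2.resize(a,(400,295)),cv2.resize(b,(400,295))]))
E
```

```text
t: 4.75
tcp_pos: [0.5503, -0.2759, 0.0858]
tool_rot: [-0.136, 0.991, -0.0, 0.0]
force: [0.4, -0.7, 0.1]
finger_gap: 1.002
gripper_force: 0.0
```

View pics/g1.png

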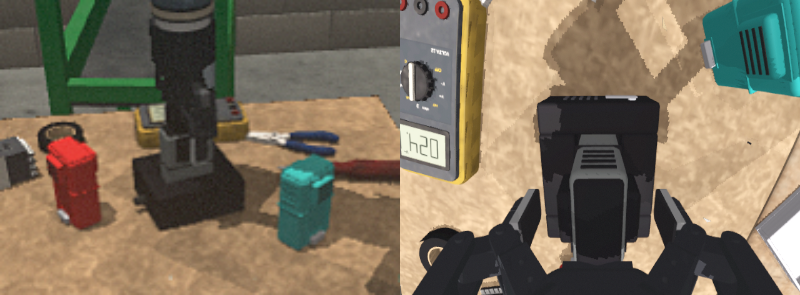

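The gripper straddles the pack. In the right picture the fingers are at x≈530 and 665 with the pack centred at about 600, and the decoys are clear. I close.

```bash
python3 -m crank '[{"dp":[0,0,0],"angular":[0,0,0]},{"dp":[0,0,0],"angular":[0,0,0]},{"dp":[0,0,0],"angular":[0,0,0]},{"dp":[0,0,0],"angular":[0,0,0]},{"dp":[0,0,0],"angular":[0,0,0]},{"dp":[0,0,0],"angular":[0,0,0]},{"dp":[0,0,0],"angular":[0,0,0]},{"dp":[0,0,0],"angular":[0,0,0]},{"dp":[0,0,0],"angular":[0,0,0]},{"dp":[0,0,0],"angular":[0,0,0]}]' 1 60
```

```text
t: 5.85
tcp_pos: [0.5508, -0.2757, 0.0874]
tool_rot: [-0.136, 0.991, -0.001, 0.001]
force: [-1.0, 1.4, 9.5]
finger_gap: 0.414
gripper_force: 62.6
```

```bash
python3 -m crank '[{"dp":[0,0,0.1],"angular":[0,0,0]},{"dp":[0,0,0.1],"angular":[0,0,0]},{"dp":[0,0,0.1],"angular":[0,0,0]},{"dp":[0,0,0],"angular":[0,0,0]},{"dp":[0,0,0],"angular":[0,0,0]}]'
```

```text
t: 6.35
tcp_pos: [0.5498, -0.2755, 0.0941]
tool_rot: [-0.136, 0.991, 0.0, -0.0]
force: [0.2, -0.9, -3.0]
finger_gap: 0.412
gripper_force: 61.3
```

Only the pack's weight (about 3 N) shows, so the catches are free. I lift straight up another 66 mm.

```bash
python3 -m crank '[{"dp":[0,0,0.15],"angular":[0,0,0]},{"dp":[0,0,0.2],"angular":[0,0,0]},{"dp":[0,0,0.25],"angular":[0,0,0]},{"dp":[0,0,0.25],"angular":[0,0,0]},{"dp":[0,0,0.25],"angular":[0,0,0]},{"dp":[0,0,0.25],"angular":[0,0,0]},{"dp":[0,0,0.25],"angular":[0,0,0]},{"dp":[0,0,0.25],"angular":[0,0,0]},{"dp":[0,0,0.2],"angular":[0,0,0]},{"dp":[0,0,0.15],"angular":[0,0,0]},{"dp":[0,0,0],"angular":[0,0,0]}]'
python3 - <<'E'
from station import sense, vision
from h import *
from scipy.spatial.transform import Rotation as R
d=vision.snapshot("side"); W=cloud(d); s=sense()
m=(np.linalg.norm(W[...,:2]-s["tcp_pos"][:2],axis=-1)<.05)&(W[...,2]>.055)&(W[...,2]<.13)
p=W[m]; print(len(p),np.percentile(p[:,2],[0,1,3,10]), s["tcp_pos"])
cv2.imwrite("pics/l1.png",cv2.resize(d["image"][60:230,200:430],None,fx=3,fy=3))
E
```

```text
t: 7.45
tcp_pos: [0.5503, -0.2759, 0.1612]
tool_rot: [-0.136, 0.991, -0.001, 0.001]
force: [-1.2, -0.2, -3.1]
finger_gap: 0.412
gripper_force: 61.3
393 [0.08544239 0.08607633 0.08768455 0.09108505] [ 0.55005395 -0.27563489  0.16067986]
```

View pics/l1.png

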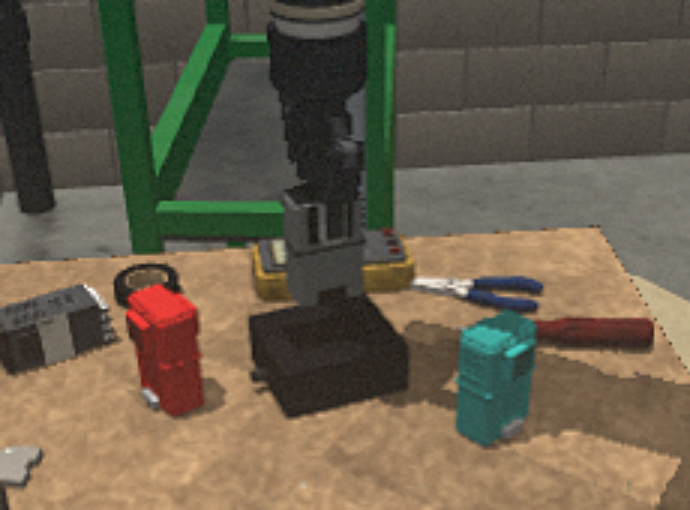

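The pack hangs upright and clear of the bay: its foot is at about (340,295), and the measured underside is about 0.085, matching TCP − 0.0765. With the tray floor at about 0.004, contact is expected at TCP z≈0.0805. I carry it +0.315 m in y.

```bash
python3 -m crank '[{"dp":[0.03,0.2,0],"angular":[0,0,0]},{"dp":[0,0.5,0],"angular":[0,0,0]},{"dp":[0,0.7,0],"angular":[0,0,0]},{"dp":[0,0.8,0],"angular":[0,0,0]},{"dp":[0,0.8,0],"angular":[0,0,0]},{"dp":[0,0.8,0],"angular":[0,0,0]},{"dp":[0,0.8,0],"angular":[0,0,0]},{"dp":[0,0.8,0],"angular":[0,0,0]},{"dp":[0,0.8,0],"angular":[0,0,0]},{"dp":[0,0.8,0],"angular":[0,0,0]},{"dp":[0,0.8,0],"angular":[0,0,0]},{"dp":[0,0.8,0],"angular":[0,0,0]},{"dp":[0,0.8,0],"angular":[0,0,0]},{"dp":[0,0.6,0],"angular":[0,0,0]},{"dp":[0,0.35,0],"angular":[0,0,0]},{"dp":[0,0.16,0],"angular":[0,0,0]},{"dp":[0,0,0],"angular":[0,0,0]},{"dp":[0,0,0],"angular":[0,0,0]},{"dp":[0,0,0],"angular":[0,0,0]}]'
python3 -m crank '[{"dp":[0,0,-0.2],"angular":[0,0,0]},{"dp":[0,0,-0.3],"angular":[0,0,0]},{"dp":[0,0,-0.4],"angular":[0,0,0]},{"dp":[0,0,-0.4],"angular":[0,0,0]},{"dp":[0,0,-0.4],"angular":[0,0,0]},{"dp":[0,0,-0.3],"angular":[0,0,0]},{"dp":[0,0,-0.2],"angular":[0,0,0]},{"dp":[0,0,-0.1],"angular":[0,0,0]},{"dp":[0,0,0],"angular":[0,0,0]},{"dp":[0,0,0],"angular":[0,0,0]}]'
python3 - <<'E'
from station import vision
import cv2,numpy as np
a=vision.snapshot("side")["image"][150:330,200:440]; b=vision.snapshot("top")["image"][120:300,160:400]
cv2.imwrite("pics/p1.png",np.hstack([cv2.resize(a,(400,300)),cv2.resize(b,(400,300))]))
E
```

```text
t: 9.4
tcp_pos: [0.551, 0.039, 0.1604]
tool_rot: [-0.135, 0.991, -0.0, 0.0]
force: [-0.6, -0.0, -2.6]
finger_gap: 0.413
gripper_force: 61.3
t: 10.4
tcp_pos: [0.5512, 0.0397, 0.0917]
tool_rot: [-0.136, 0.991, -0.0, 0.0]
force: [-0.0, -1.2, -3.4]
finger_gap: 0.416
gripper_force: 61.3
```

View pics/p1.png

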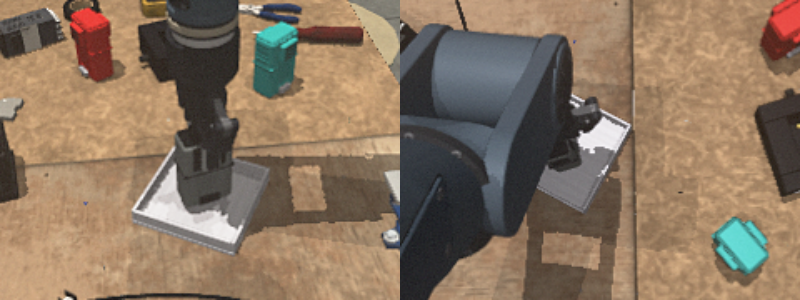

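The left picture shows the pack upright inside the tray, with its foot at about (205,205) just above the floor and clear of all the walls. I lower it slowly to contact.

```bash
python3 -m crank '[{"dp":[0,0,-0.06],"angular":[0,0,0]},{"dp":[0,0,-0.06],"angular":[0,0,0]},{"dp":[0,0,-0.06],"angular":[0,0,0]},{"dp":[0,0,-0.06],"angular":[0,0,0]},{"dp":[0,0,-0.06],"angular":[0,0,0]},{"dp":[0,0,0],"angular":[0,0,0]},{"dp":[0,0,0],"angular":[0,0,0]}]'
python3 -m crank '[{"dp":[0,0,-0.03],"angular":[0,0,0]},{"dp":[0,0,-0.03],"angular":[0,0,0]},{"dp":[0,0,0],"angular":[0,0,0]},{"dp":[0,0,0],"angular":[0,0,0]}]'
```

```text
t: 11.2
tcp_pos: [0.5508, 0.0397, 0.0823]
tool_rot: [-0.136, 0.991, 0.0, -0.0]
force: [0.2, -0.1, -3.3]
finger_gap: 0.414
gripper_force: 61.3
t: 11.6
tcp_pos: [0.551, 0.0397, 0.0815]
tool_rot: [-0.136, 0.991, -0.0, 0.0]
force: [-1.8, 0.1, 5.7]
finger_gap: 0.414
gripper_force: 62.1
```

The pack is on the floor: Fz went from −3.3 to +5.7 N. I release in small steps, following the pads' backswing downward so the pack stays seated.

```bash
python3 -m crank '[{"dp":[0,0,-0.03],"angular":[0,0,0]},{"dp":[0,0,0],"angular":[0,0,0]},{"dp":[0,0,0],"angular":[0,0,0]}]' 0.54 20
python3 -m crank '[{"dp":[0,0,-0.02],"angular":[0,0,0]},{"dp":[0,0,0],"angular":[0,0,0]},{"dp":[0,0,0],"angular":[0,0,0]}]' 0.49 20
```

```text
t: 11.9
tcp_pos: [0.5512, 0.0399, 0.0804]
tool_rot: [-0.136, 0.991, -0.0, 0.001]
force: [-1.2, 1.3, 5.7]
finger_gap: 0.46
gripper_force: 8.3
t: 12.2
tcp_pos: [0.5514, 0.0396, 0.0797]
tool_rot: [-0.136, 0.991, -0.0, 0.001]
force: [-0.9, 0.5, 6.3]
finger_gap: 0.508
gripper_force: 6.3
```

Pressing stays positive as the buttons come out. I continue.

```bash
python3 -m crank '[{"dp":[0,0,-0.02],"angular":[0,0,0]},{"dp":[0,0,0],"angular":[0,0,0]},{"dp":[0,0,0],"angular":[0,0,0]}]' 0.44 20
python3 -m crank '[{"dp":[0,0,-0.02],"angular":[0,0,0]},{"dp":[0,0,0],"angular":[0,0,0]},{"dp":[0,0,0],"angular":[0,0,0]}]' 0.39 20
python3 -m crank '[{"dp":[0,0,0],"angular":[0,0,0]},{"dp":[0,0,0],"angular":[0,0,0]},{"dp":[0,0,0],"angular":[0,0,0]}]' 0.3 20
python3 -m crank '[{"dp":[0,0,0],"angular":[0,0,0]},{"dp":[0,0,0],"angular":[0,0,0]},{"dp":[0,0,0],"angular":[0,0,0]},{"dp":[0,0,0],"angular":[0,0,0]}]' 0.05 20
```

```text
t: 12.5
tcp_pos: [0.5513, 0.0396, 0.0788]
tool_rot: [-0.136, 0.991, -0.0, 0.001]
force: [-1.1, -0.9, 5.0]
finger_gap: 0.562
gripper_force: 4.8
t: 12.8
tcp_pos: [0.5511, 0.0397, 0.0778]
tool_rot: [-0.136, 0.991, -0.0, 0.0]
force: [-0.3, 0.3, 1.7]
finger_gap: 0.61
gripper_force: 3.4
t: 13.1
tcp_pos: [0.5506, 0.0398, 0.0776]
tool_rot: [-0.136, 0.991, 0.0, -0.0]
force: [0.8, -0.2, 0.3]
finger_gap: 0.697
gripper_force: 0.0
t: 13.5
tcp_pos: [0.5509, 0.0397, 0.0779]
tool_rot: [-0.136, 0.991, -0.0, -0.0]
force: [-0.5, -0.8, 0.3]
finger_gap: 0.953
gripper_force: 0.0
```

Released cleanly. I retreat straight up, then check.

```bash
python3 -m crank '[{"dp":[0,0,0.2],"angular":[0,0,0]},{"dp":[0,0,0.4],"angular":[0,0,0]},{"dp":[0,0,0.5],"angular":[0,0,0]},{"dp":[0,0,0.6],"angular":[0,0,0]},{"dp":[0,0,0.6],"angular":[0,0,0]},{"dp":[0,0,0.6],"angular":[0,0,0]},{"dp":[0,0,0.6],"angular":[0,0,0]},{"dp":[0,0,0.6],"angular":[0,0,0]},{"dp":[0,0,0.4],"angular":[0,0,0]},{"dp":[0,0,0.2],"angular":[0,0,0]},{"dp":[0,0,0],"angular":[0,0,0]},{"dp":[0,0,0],"angular":[0,0,0]}]'
python3 - <<'E'
from station import vision
from h import *
d=vision.snapshot("side"); W=cloud(d)
p=W[(np.linalg.norm(W[...,:2]-[.551,.04],axis=-1)<.06)&(W[...,2]>.09)&(W[...,2]<.125)]
q=p[p[:,2]>.098]; print(len(q),q[:,2].mean(),q[:,2].std(),rect(q[:,:2]))
cv2.imwrite("pics/e1.png",cv2.resize(d["image"][130:330,200:440],None,fx=2.5,fy=2.5))
E
```

```text
t: 14.7
tcp_pos: [0.5504, 0.0398, 0.2185]
tool_rot: [-0.136, 0.991, 0.0, -0.0]
force: [-0.1, 0.2, -0.8]
finger_gap: 0.946
gripper_force: 0.0
407 0.10263269146331709 0.0019031443951301533 (array([550. ,  41.3]), array([59.4, 38.7]), 18.3)
```

View pics/e1.png

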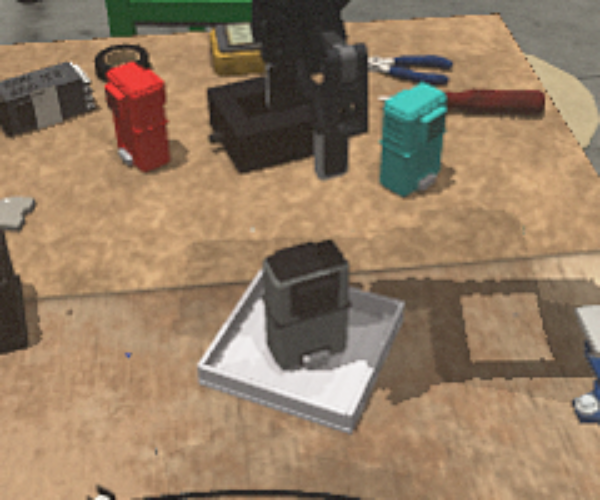

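The pack stands upright in the tray at about (308,305) in the picture. Its top is at about 0.103 m, its buttons are out, the gripper is clear and the bay is empty.

```bash
python3 -c "
from station import order; print(order.sign_off())"
```

```text
the job is handed in; nothing more can be done
None
```

The battery pack is out of the charger and standing upright on the tray's floor, set down before the buttons were let go; the gripper is clear, and I handed the job in at about 15 s of the 37 s allowed.

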